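# Open the stamp-cleaner bottle past its safety cap

### The job

Open the amber bottle of stamp cleaner: pull its blue push-on cover straight up off the bottle and stand the cover on its open rim on the desk top. Then press the red safety cap down, turn it anticlockwise while it is down until it is free, lift it off and finish still holding it level, straight above the open mouth and about 5 cm up from where it sat, so that drips fall back into the bottle. Leave the stamp, the ink pad and the white mug where they are.

Things in the scene. Friction and masses are not known exactly. Their poses are not given: they have to be found in the camera images.
- bottle: Round amber bottle, 60 mm across, in a dark round stand (104 mm across, 38 mm high, small black lever at one side); both are fast to the desk and never move. Origin: on the desk under the bottle's axis, z up. Above the desk: the ledge that carries the cover at 94 mm, the snap land (47 mm across) from 94 to 106 mm, the neck from 106 mm to the mouth at 126 mm.
- snap_cover: Blue round cover, 57 mm across, 60 mm high, 40 g, closed top, open below. Origin: centre of its open rim, z up to the closed top. Starts snapped over the cap, on the bottle's ledge: rim 94 mm, top 154 mm above the desk. Four spring bumps hold it: a straight pull up of about 10 N frees it within 5 mm of lift; 53 mm of lift clears the cap. The desk 14 cm left of the bottle is free.
- safety_cap: Red ribbed push-and-turn cap, 40 mm across, 25 mm high, 30 g, white arrows on top. Origin: centre of its underside, z up. Starts hidden under the cover, locked, x axis along the bottle's x, underside 117 mm, top 142 mm above the desk. Grip its side, fingertips 10 to 25 mm below its top and so clear of the land below. Locked, it turns 5 degrees either way and cannot be lifted.
- spring_seal (a joint): Spring seal in the mouth, always pushing the cap up: metres pressed down. 0 free, 0.0015 under the locked cap, 0.0065 where the cap's lugs clear the lock, 0.0085 at the stop. About 1000 N/m, 3 N under the locked cap.
- bottle_mouth (a point): Centre of the mouth, 126 mm above the desk. Its bayonet has three lugs: the cap, pressed 5 mm or more (about 8 N; solid stop at 7 mm, 10 N) and kept down, turns anticlockwise seen from above; it lifts straight off after 46 to 64 degrees (aim at 55), a solid stop ends the turn at 65.
- stamp: Bystander: rubber stamp with a dark red turned handle, 25x52x64 mm, standing to the right; origin under its centre. Leave it alone.
- ink_pad: Bystander: closed dark blue ink pad tin, 60x94x16 mm, lying to the right; origin under its centre. Leave it alone.
- mug_white: Bystander: white mug, 78 mm across, 112 mm over its handle, 102 mm high, behind the bottle; origin under its centre. Leave it alone.
There are look-alikes about, which are no part of the job. There is more than one size of the snap_cover; the job needs the middle-sized.

How it is judged:
By the outcome, as a careful person would: the job done as asked, in the order asked, and still so for the second after the job is handed in, while the arm keeps its last pose, push and grip.
It also fails if it takes over 43 s, if anything falls off the work surface, if the arm or the gripper's body presses on something with over 40 N, if the wrist force passes 120 N, or if a joint passes its speed limit or range.

### The arm

A 6-joint arm with a two-finger parallel gripper is mounted at the origin on a cart in front of the work surface, level with it; the furniture and walls round the work are solid. World frame = base frame: x ahead of the robot, y to its left, z up, the work surface at z = 0. Lengths are in m, angles in rad, forces in N, time in s.
With the tool pointing down it reaches from about 0.3 to 0.775 m from the base axis. Payload 14.6 kg.
Tool frame: the origin (TCP) lies at the very end of the fingers, on their centre line; the grasp point (between the pads) lies 19 mm behind it; z points along the fingers, y is the line along which they close (so a half turn about z gives the same grasp; the last joint's range is limited). The gripper opens to 85 mm and grips with 20 to 120 N. Pads are 22 mm wide; open, the fingers measure 114 mm over their backs; the gripper's body (76 mm by 85 mm) begins 54 mm behind the grasp point. The pads swing forward as they close: fully open they stand 13 mm farther back than shut.
Start: joints at [1.104, 0.3, 1.521, -0, 1.321, -0.067], TCP at [0.214, 0.507, 0.193] pointing down, gripper open.
Joint ranges: [-3.03, 3.03], [-0.79, 2.21], [0.23, 2.52], [-1.04, 4.18], [0, 3.07], [-2.55, 2.55]. Speed limits (rad/s): [2.22, 2.22, 2.57, 3.14, 3.14, 3.14].

### API

Orientations are given as a unit quaternion [x, y, z, w].
In Python, from plant import manip, viewer, job gives the robot as it stands.
- The arm moves only by the tool move_arm, never from a script. Its argument "commands" is a list of rows, each an object of numbers: "ax", "ay", "az": the turn, a rotation vector about the tool's x, y, z in degrees; "tx", "ty", "tz": the shift along the tool's x, y, z in m; "claw": the opening, from 0 (shut) to 1 (fully open). A call has 1 to 5 rows; each row is the pose to reach, as a shift and turn from the pose commanded when the call began, along the tool's axes at that moment; what a row does not reach only later rows make up. A row lasts 1/12 s, in which the tool goes at most 41.7 mm and 7.16 degrees, less where a joint would pass 70% of its speed; a pose out of reach is approached as far as the arm can. A call with a gripper value outside its range is refused whole. The fingers move at their own pace and stop on an object; the grip force is fixed at half the most. Time passes only in rows, so rows that repeat a pose let the fingers close. It gives the time, the measured TCP pose, the force, the opening and the grip force at its end, in the units of the state.
- manip.get_obs(): the state, without advancing time (a new reading comes with each control period).
- viewer.camera(name): name is "scene" or "top"; returns (picture, depth): 420x560x3 uint8, red, green, blue; 420x560 float32, m along the optical axis (not along the pixel's ray), 0 where there is no reading.
- viewer.get_calibration(name): a dict with "vfov" (degrees; the focal length in pixels is half the picture's height over the tangent of half this angle, whatever the lens; pixels are square), "cx", "cy" (the principal point, pixels), "R" (3x3) and "t" (3): a world point X has camera coordinates R X + t. Camera axes: x right, y down, z forward; pixel columns grow to the right and rows downward; lengths in m; the calibration is good to about 2 mm. A picture is of the moment at which its call begins. get_calibration takes no time and is no camera call.
- job.job_done(): hands the job in; it is judged then, once.
The state is a dict: "t": time; "qpos": joint angles; "qvel": joint speeds; "tau": joint torques, N m; "tool_pos": TCP position; "tool_rot": TCP orientation; "ft_force": force on the tool from outside, world axes, zero at the start; "moment": the same for the moment, N m; "finger_gap": opening from 0.0 (shut) to 1.0 (fully open); "grip_force": force on a finger pad.
Only numpy, scipy, OpenCV 4.12 (cv2) and the standard library are available. Lean on these libraries where they do the work, as an engineer would, in place of code of your own. Each camera call takes 0.05 s, during which the arm holds its last target. There are 200 camera calls.

## Working session

There is one attempt and no reset: what is moved stays moved. The work goes in short steps, Python scripts to look and compute and a tool call to move; the robot and the scene stay as the last step left them, time stands still between calls to the robot, and variables do not carry over. Pictures are saved under pics/ and viewed, at most 12 in all, crops included, and the job is handed in when it is done.

Besides the shell and the picture viewer there is one more tool, called after ">>>" as name([rows], argument=value, ...), one row to a line, values as JSON. move_arm: Moves the arm, as the interface text tells. Its arguments: {"type":"object","properties":{"commands":{"type":"array"}},"required":["commands"]}

```bash
mkdir -p pics; python3 - <<'E'
from plant import manip, viewer, job
import cv2,numpy as np
for n in("scene","top"):
    p,d=viewer.camera(n); cv2.imwrite(f"pics/{n}0.png",p[...,::-1]); np.save(f"pics/{n}0.npy",d)
    c=viewer.get_calibration(n); print(n,c)
o=manip.get_obs();print(o)
E
```

```text
scene {'vfov': 54.58734354861094, 'cx': 280.97229522459656, 'cy': 206.71744872580004, 'R': array([[ 0.80809268, -0.58901179,  0.00716431],
       [-0.32279026, -0.45295919, -0.83104418],
       [ 0.49273996,  0.66924815, -0.55616027]]), 't': array([-0.4565945 ,  0.24556316,  0.64304876])}
top {'vfov': 53.286716982697655, 'cx': 277.69005987462305, 'cy': 212.8073648059959, 'R': array([[ 0.02478101, -0.99890986,  0.03956001],
       [-0.9974606 , -0.02734936, -0.06575993],
       [ 0.06677019, -0.03782995, -0.99705097]]), 't': array([-0.03610976,  0.55477919,  0.90604682])}
{'t': 0.1, 'qpos': array([ 1.10438153e+00,  3.00433779e-01,  1.52151060e+00,  1.74601289e-06,
        1.32068348e+00, -6.65686512e-02]), 'qvel': array([ 4.39448663e-04,  2.28636237e-05, -1.46243818e-03,  4.23600608e-04,
        5.13243204e-04, -7.09997050e-05]), 'tau': array([ 2.08375597e-03, -5.44384503e+01, -3.62368798e+01,  3.09862003e-05,
        3.03611763e-03, -1.00222925e-05]), 'tool_pos': array([0.21397977, 0.50640624, 0.19247162]), 'tool_rot': array([ 1.98594120e-01,  9.80081684e-01, -4.99108695e-04, -1.37125758e-04]), 'ft_force': array([0.91110611, 0.22925304, 0.14584979]), 'moment': array([ 0.00332203,  0.00725637, -0.01026283]), 'grip_force': 0.0, 'finger_gap': 1.0013849287841294}
```

View pics/scene0.png

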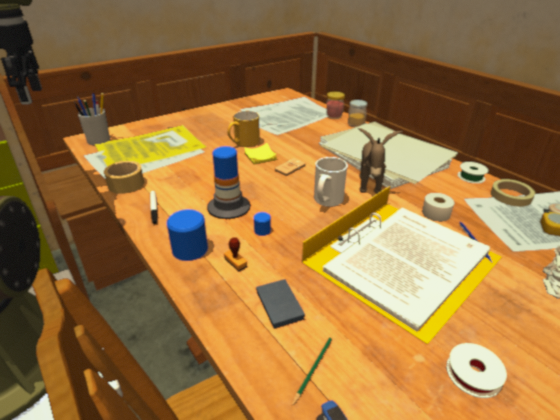

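View pics/top0.png

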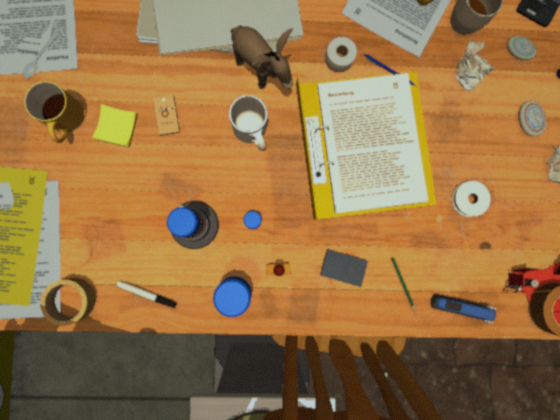

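Scene view: the covered bottle has its top at about (226,152) and its stand at (229,206). The top view shows its cover at (183,222) and the stand centre at about (193,225). The larger and smaller blue look-alikes are at (232,297) and (253,219). The free desk to the bottle's left is around (100,220) in the top view.

```bash
cat > h.py <<'E'
import numpy as np,cv2
from plant import manip,viewer,job
def ray(n,u,v):
    c=viewer.get_calibration(n); f=210/np.tan(np.radians(c['vfov']/2))
    d=np.array([(u-c['cx'])/f,(v-c['cy'])/f,1]); R=np.array(c['R']); 
    return -R.T@np.array(c['t']), R.T@d
def at_z(n,u,v,z):
    o,d=ray(n,u,v); return o+d*(z-o[2])/d[2]
def at_d(n,u,v,dep):
    o,d=ray(n,u,v); return o+d*np.asarray(dep)
def cloud(n,mask,D):
    v,u=np.nonzero(mask&(D>0)); return np.array([at_d(n,a,b,D[b,a]) for a,b in zip(u,v)])
E
python3 - <<'E'
from h import *
for n,box in(("top",(165,205,205,240)),("scene",(208,145,245,190))):
    p=cv2.imread(f"pics/{n}0.png");D=np.load(f"pics/{n}0.npy")
    h=cv2.cvtColor(p,cv2.COLOR_BGR2HSV); m=(h[...,0]>100)&(h[...,0]<125)&(h[...,1]>150)&(h[...,2]>80)
    b=np.zeros_like(m);x0,y0,x1,y1=box;b[y0:y1,x0:x1]=1;m&=b
    P=cloud(n,m,D);print(n,P.shape,P.min(0),P.max(0))
    T=P[np.abs(P[:,2]-np.percentile(P[:,2],90 if n=="scene" else 60))<.006]
    print(len(T),T.mean(0),np.percentile(T,[2,98],axis=0))
    (x,y),r=cv2.minEnclosingCircle(T[:,:2].astype(np.float32)); print(x,y,r)
print(at_z("top",183,222,.154),at_z("top",193,225,.038),at_z("scene",226,152,.154),at_z("scene",229,206,.038))
for u,v in((100,220),(249,118),(278,268),(343,267)):print(at_z("top",u,v,.0))
from scipy.spatial.transform import Rotation as R
print(R.from_quat(manip.get_obs()['tool_rot']).as_matrix())
E
```

```text
top (693, 3) [0.49818769 0.13556883 0.12537192] [0.5527051  0.18847691 0.15727042]
667 [0.52507041 0.16201437 0.15290592] [[0.5002609  0.1382203  0.14924091]
 [0.54915669 0.18600489 0.15577306]]
0.5248366594314575 0.16202448308467865 0.028079861775040627
scene (600, 3) [0.49410737 0.13564064 0.09933866] [0.54705273 0.18316658 0.15809353]
204 [0.51959049 0.15656827 0.15543089] [[0.49760148 0.1380848  0.15100552]
 [0.54393696 0.18013278 0.15748006]]
0.5212191939353943 0.1603575348854065 0.025934306904673576
[0.52444706 0.15993948 0.154     ] [0.523102   0.16002977 0.038     ] [0.52537614 0.15907942 0.154     ] [0.5013934  0.11879795 0.038     ]
[0.5300388  0.37112693 0.        ]
[0.77189112 0.04858152 0.        ]
[ 0.43317726 -0.02609669  0.        ]
[ 0.43866428 -0.17238667  0.        ]
[[-9.21120713e-01  3.89276782e-01 -4.67028993e-04]
 [ 3.89277056e-01  9.21120253e-01 -9.23869842e-04]
 [ 7.05487844e-05 -1.03279932e-03 -9.99999464e-01]]
```

```bash
python3 - <<'E'
import cv2
a=cv2.imread("pics/top0.png")[195:255,155:225];a=cv2.resize(a,None,fx=7,fy=7,interpolation=2)[:420]
b=cv2.imread("pics/scene0.png")[140:220,200:255];b=cv2.resize(b,None,fx=5.25,fy=5.25,interpolation=2)[:420]
cv2.imwrite("pics/crop1.png",cv2.hconcat([a,b]))
E
```

```text
(no output)
```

View pics/crop1.png

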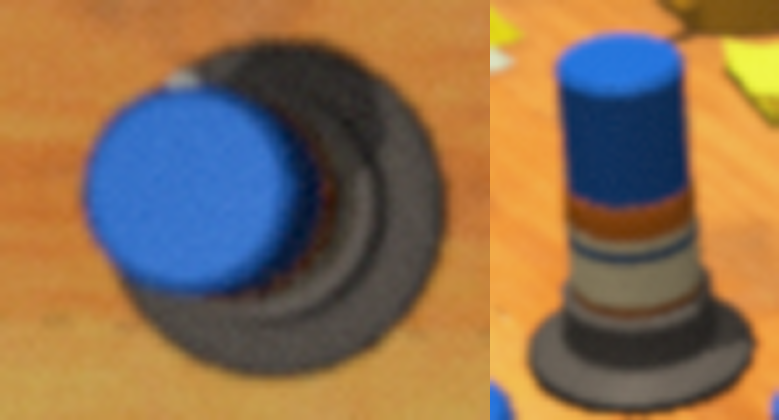

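The cover's centre is at about (0.5245, 0.161), its top is at z = 0.154 as given, and its radius is 28 mm, so it is the middle size and stands upright. I'll move above it.

>>> move_arm([
  {"tx": -0.036,"ty": -0.017,"tz": 0,"claw": 1},
  {"tx": -0.072,"ty": -0.034,"tz": 0,"claw": 1},
  {"tx": -0.108,"ty": -0.051,"tz": 0,"claw": 1},
  {"tx": -0.144,"ty": -0.068,"tz": 0,"claw": 1},
  {"tx": -0.18,"ty": -0.085,"tz": 0,"claw": 1},
])

```text
$.commands[0]: bad value
```

>>> move_arm([
  {"tx": -0.036,"ty": -0.017,"tz": 0,"claw": 1},
  {"tx": -0.072,"ty": -0.034,"tz": 0,"claw": 1},
  {"tx": -0.108,"ty": -0.051,"tz": 0,"claw": 1},
  {"tx": -0.144,"ty": -0.068,"tz": 0,"claw": 1},
  {"tx": -0.18,"ty": -0.085,"tz": 0,"claw": 1},
])

```text
$.commands[0]: bad value
```

>>> move_arm([
  {"tx": -0.03,"ty": -0.014,"tz": 0,"claw": 1},
  {"tx": -0.06,"ty": -0.027,"tz": 0,"claw": 1},
  {"tx": -0.06,"ty": -0.027,"tz": 0,"claw": 1},
  {"tx": -0.06,"ty": -0.027,"tz": 0,"claw": 1},
  {"tx": -0.06,"ty": -0.027,"tz": 0,"claw": 1},
])

```text
$.commands[0]: bad value
```

```bash
cat > see.py <<'E'
from h import *
import sys
from scipy.spatial.transform import Rotation as R
o=manip.get_obs()
print(o['t'],o['qpos'].round(3),o['tool_pos'].round(4),o['ft_force'].round(2),o['finger_gap'],o['grip_force']);print(R.from_quat(o['tool_rot']).as_matrix().round(4))
if len(sys.argv)>1:
    k=sys.argv[1];L=[]
    for n,(x,y) in (("scene",(140,90)),("top",(60,140))):
        p,d=viewer.camera(n);cv2.imwrite(f"pics/{n}{k}.png",p[...,::-1]);np.save(f"pics/{n}{k}.npy",d)
        L.append(cv2.resize(p[y:y+150,x:x+200,::-1],None,fx=2,fy=3 and 2,interpolation=2))
    cv2.imwrite(f"pics/v{k}.png",cv2.hconcat(L))
E
python3 see.py 1
```

```text
0.1 [ 1.104  0.3    1.522  0.     1.321 -0.067] [0.214  0.5064 0.1925] [0.91 0.23 0.15] 1.0013849287841294 0.0
[[-9.211e-01  3.893e-01 -5.000e-04]
 [ 3.893e-01  9.211e-01 -9.000e-04]
 [ 1.000e-04 -1.000e-03 -1.000e+00]]
```

View pics/v1.png

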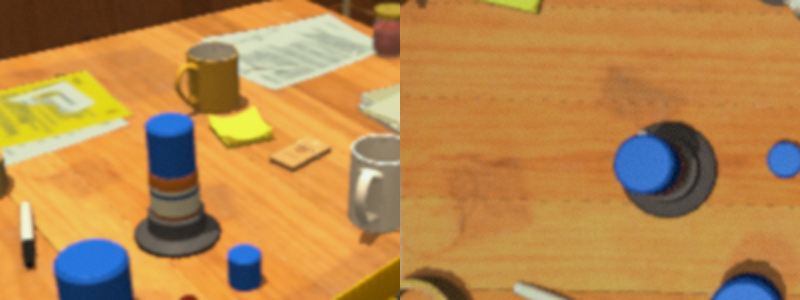

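The view has not changed, because the moves were refused, probably for missing the turn keys. I'll give every key.

>>> move_arm([
  {"ax": 0,"ay": 0,"az": 0,"tx": -0.036,"ty": -0.017,"tz": 0,"claw": 1},
  {"ax": 0,"ay": 0,"az": 0,"tx": -0.072,"ty": -0.034,"tz": 0,"claw": 1},
  {"ax": 0,"ay": 0,"az": 0,"tx": -0.108,"ty": -0.051,"tz": 0,"claw": 1},
  {"ax": 0,"ay": 0,"az": 0,"tx": -0.144,"ty": -0.068,"tz": 0,"claw": 1},
  {"ax": 0,"ay": 0,"az": 0,"tx": -0.18,"ty": -0.085,"tz": 0,"claw": 1},
])

```text
t: 0.62
tool_pos: [0.3476, 0.3567, 0.193]
tool_rot: [0.198, 0.98, -0.0, -0.0]
ft_force: [0.3, 0.2, -0.0]
finger_gap: 1.003
grip_force: 0.0
```

>>> move_arm([
  {"ax": 0,"ay": 0,"az": 0,"tx": -0.036,"ty": -0.017,"tz": 0,"claw": 1},
  {"ax": 0,"ay": 0,"az": 0,"tx": -0.072,"ty": -0.034,"tz": 0,"claw": 1},
  {"ax": 0,"ay": 0,"az": 0,"tx": -0.108,"ty": -0.051,"tz": 0,"claw": 1},
  {"ax": 0,"ay": 0,"az": 0,"tx": -0.144,"ty": -0.068,"tz": 0,"claw": 1},
  {"ax": 0,"ay": 0,"az": 0,"tx": -0.18,"ty": -0.085,"tz": 0,"claw": 1},
])

```text
t: 1.03
tool_pos: [0.4805, 0.2081, 0.1931]
tool_rot: [0.199, 0.98, 0.0, 0.0]
ft_force: [0.6, 1.2, -0.1]
finger_gap: 0.999
grip_force: 0.0
```

>>> move_arm([
  {"ax": 0,"ay": 0,"az": 0,"tx": -0.03,"ty": -0.014,"tz": 0,"claw": 1},
  {"ax": 0,"ay": 0,"az": 0,"tx": -0.06,"ty": -0.027,"tz": 0,"claw": 1},
  {"ax": 0,"ay": 0,"az": 0,"tx": -0.06,"ty": -0.027,"tz": 0,"claw": 1},
  {"ax": 0,"ay": 0,"az": 0,"tx": -0.06,"ty": -0.027,"tz": 0,"claw": 1},
])

```text
t: 1.37
tool_pos: [0.5248, 0.1605, 0.1925]
tool_rot: [0.2, 0.98, -0.0, -0.0]
ft_force: [0.5, -0.1, -0.0]
finger_gap: 0.996
grip_force: 0.0
```

```bash
python3 see.py 2
```

```text
1.3667 [ 0.23   0.298  1.524  0.     1.32  -0.939] [0.5248 0.1605 0.1925] [ 0.49 -0.14 -0.03] 0.9961152377040442 0.0
[[-9.202e-01  3.915e-01 -9.000e-04]
 [ 3.915e-01  9.202e-01 -2.000e-04]
 [ 7.000e-04 -5.000e-04 -1.000e+00]]
```

View pics/v2.png

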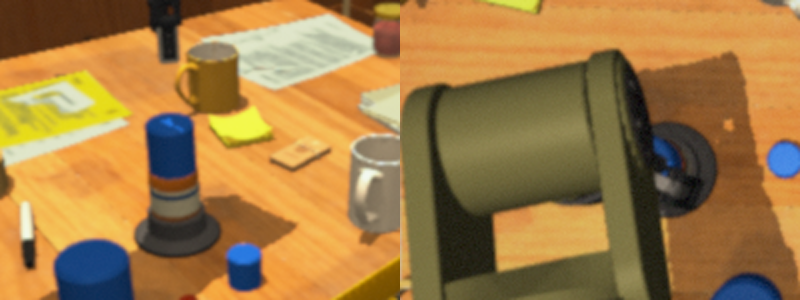

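```bash
python3 - <<'E'
from h import *
for n in("scene","top"):
    c=viewer.get_calibration(n);f=210/np.tan(np.radians(c['vfov']/2))
    for X in([.5245,.161,.193],[.505,.115,.193],[.505,.115,.206],[.544,.207,.193],[.544,.207,.206],[.5245,.161,.154]):
        k=c['R']@np.array(X)+c['t'];print(n,X,k[0]/k[2]*f+c['cx'],k[1]/k[2]*f+c['cy'],k[2])
D=np.load("pics/scene2.npy");print(D[95:135:4,216:234:3].round(3))
p=cv2.imread("pics/scene2.png")[60:160,170:280];cv2.imwrite("pics/c2.png",cv2.resize(p,None,fx=6,fy=6,interpolation=2))
E
```

```text
scene [0.5245, 0.161, 0.193] 224.02610541734757 135.84576089193448 0.9019008897835157
scene [0.505, 0.115, 0.193] 226.71154412717814 145.33929366089967 0.8615070457464462
scene [0.505, 0.115, 0.206] 226.29668397334024 139.67299967766766 0.8542769622124469
scene [0.544, 0.207, 0.193] 221.5709029351487 127.16615664929253 0.9422947338205852
scene [0.544, 0.207, 0.206] 221.15213751921695 121.84890109039296 0.9350646502865857
scene [0.5245, 0.161, 0.154] 225.24034860943289 151.79185402109118 0.9235911403855142
top [0.5245, 0.161, 0.193] 178.30996213149376 220.99005530888496 0.7425463198778336
top [0.505, 0.115, 0.193] 203.9827149993539 232.65163098668538 0.7429844789133453
top [0.505, 0.115, 0.206] 202.96889995246192 232.51381188428732 0.7300228162998978
top [0.544, 0.207, 0.193] 152.60689360554215 209.31470906495636 0.742108160842322
top [0.544, 0.207, 0.206] 150.6785785377884 208.76187585703792 0.7291464982288745
top [0.5245, 0.161, 0.154] 182.42882580962208 221.95660667275803 0.781431307718176
[[0.8   0.778 0.895 2.191 0.781 2.194]
 [0.898 0.78  0.781 0.783 0.785 2.221]
 [0.902 0.785 0.787 0.79  0.813 1.628]
 [1.587 0.814 0.809 0.808 0.82  1.583]
 [1.55  0.819 0.814 0.813 0.822 1.556]
 [1.52  0.821 0.817 0.82  0.826 1.518]
 [1.491 0.827 0.824 0.827 0.832 1.484]
 [1.452 1.455 1.455 1.453 1.456 1.246]
 [1.424 1.424 1.424 1.422 1.246 1.424]
 [1.39  1.395 1.394 1.393 1.241 1.4  ]]
```

View pics/c2.png

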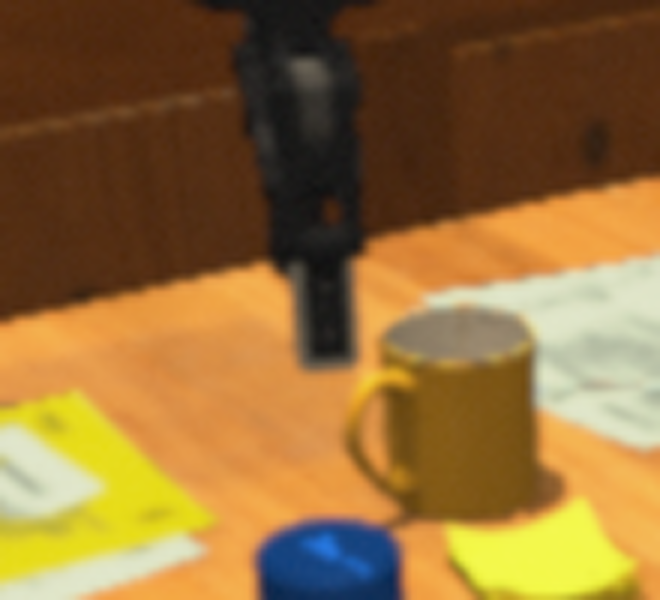

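The near fingertip shows at about (224,121) in the scene picture, higher than the projected ~(226,140). I'll measure it before descending.

```bash
python3 - <<'E'
from h import *
D=np.load("pics/scene2.npy")
for v in range(62,124,3):
  print(v,[ (u,at_d("scene",u,v,D[v,u]).round(3).tolist()) for u in(218,223,228) if 0<D[v,u]<1.0])
D=np.load("pics/top2.npy")
b=D[190:260:5,140:235:6];print((b*100).round(0).astype(int))
for u,v in((196,232),(200,234),(207,232),(150,208)):print(u,v,at_d("top",u,v,D[v,u]))
c=viewer.get_calibration("scene");f=407
for X in([.214,.507,.193],[.214,.507,.206]):
    k=c['R']@np.array(X)+c['t'];print(k[0]/k[2]*f+c['cx'],k[1]/k[2]*f+c['cy'])
E
```

```text
62 [(218, [0.507, 0.129, 0.361]), (223, [0.515, 0.125, 0.361])]
65 [(218, [0.506, 0.128, 0.356]), (223, [0.514, 0.124, 0.356])]
68 [(218, [0.506, 0.13, 0.35]), (223, [0.515, 0.126, 0.349])]
71 [(218, [0.501, 0.121, 0.347]), (223, [0.503, 0.104, 0.351]), (228, [0.532, 0.138, 0.338])]
74 [(218, [0.491, 0.103, 0.347]), (223, [0.499, 0.098, 0.347]), (228, [0.51, 0.099, 0.345])]
77 [(218, [0.49, 0.102, 0.342]), (223, [0.497, 0.096, 0.342]), (228, [0.508, 0.096, 0.341])]
80 [(218, [0.49, 0.103, 0.336]), (223, [0.498, 0.098, 0.336]), (228, [0.507, 0.094, 0.335])]
83 [(218, [0.489, 0.101, 0.331]), (223, [0.5, 0.101, 0.329]), (228, [0.507, 0.094, 0.33])]
86 [(218, [0.488, 0.1, 0.326]), (223, [0.496, 0.096, 0.326]), (228, [0.505, 0.093, 0.325])]
89 [(218, [0.487, 0.1, 0.32]), (223, [0.498, 0.1, 0.318]), (228, [0.504, 0.092, 0.319])]
92 [(218, [0.486, 0.099, 0.315]), (223, [0.511, 0.126, 0.303]), (228, [0.504, 0.092, 0.314])]
95 [(218, [0.487, 0.101, 0.309]), (223, [0.549, 0.197, 0.27]), (228, [0.503, 0.091, 0.308])]
98 [(218, [0.486, 0.1, 0.303]), (223, [0.495, 0.097, 0.302]), (228, [0.503, 0.
[... 876 characters left out ...]
 43 43 42 42 42 44 45 79 78 86 91 93 94 94 94]
 [43 43 43 42 42 42 43 45 62 78 84 90 93 94 94 94]
 [ 0 43 44 44 42 41 43 45 63 63 59 90 93 93 94 94]
 [44 44 44 44 41 41 42 46 59 59 59 61 92 94 94 94]
 [44 45 45 46 41 41 42 45 49 59 59 62 93 94 94 94]
 [50 52 53 54 41 41 41 44 48 59 60 64 93 94 94 94]
 [93 93 93 93 41 41 41 44 47 92 92 93 94 93 94 94]
 [93 93 93 93 41 41 41 43 47 93 93 93 94 93 93 94]
 [93 93 93 93 41 41 41 43 46 93 93 93 94 94 94 93]]
196 232 [0.50332586 0.10535191 0.34661772]
200 234 [0.50068044 0.09998222 0.34431009]
207 232 [0.5041935  0.0935802  0.31834912]
150 208 [0.5240009  0.12769835 0.50988641]
39.83167497906308 118.0684863572095
38.07920961033284 112.89194151259028
```

Depth puts the open fingertips at z ≈ 0.25 while the TCP reads 0.1925. They should be at about 0.206, so the real fingers end roughly 43 mm higher than reported. Sideways they agree. I'll go down to the nominal grasp height, which is safe either way, and look from there.

>>> move_arm([
  {"ax": 0,"ay": 0,"az": 0,"tx": 0,"ty": 0,"tz": 0.03,"claw": 1},
  {"ax": 0,"ay": 0,"az": 0,"tx": 0,"ty": 0,"tz": 0.06,"claw": 1},
  {"ax": 0,"ay": 0,"az": 0,"tx": 0,"ty": 0,"tz": 0.075,"claw": 1},
  {"ax": 0,"ay": 0,"az": 0,"tx": 0,"ty": 0,"tz": 0.075,"claw": 1},
])

```text
t: 1.8
tool_pos: [0.522, 0.1623, 0.1148]
tool_rot: [0.198, 0.98, -0.001, -0.002]
ft_force: [-1.2, 0.7, -0.5]
finger_gap: 1.0
grip_force: 0.0
```

```bash
python3 see.py 3; python3 - <<'E'
from h import *
D=np.load("pics/scene3.npy")
for v in range(110,176,3):
  print(v,[ (u,at_d("scene",u,v,D[v,u]).round(3).tolist()) for u in(220,225,230) if 0<D[v,u]<1.0])
p=cv2.imread("pics/scene3.png")[90:220,170:290];cv2.imwrite("pics/c3.png",cv2.resize(p,None,fx=4.5,fy=4.5,interpolation=2))
E
```

```text
1.8 [ 0.234  0.372  1.615  0.     1.16  -0.938] [0.522  0.1623 0.1148] [-1.17  0.68 -0.55] 1.0001209278892165 0.0
[[-0.9217  0.3878 -0.0053]
 [ 0.3878  0.9218 -0.0012]
 [ 0.0045 -0.0032 -1.    ]]
110 [(220, [0.499, 0.121, 0.27]), (225, [0.511, 0.122, 0.267]), (230, [0.531, 0.139, 0.258])]
113 [(220, [0.49, 0.105, 0.271]), (225, [0.5, 0.103, 0.269]), (230, [0.529, 0.135, 0.253])]
116 [(220, [0.49, 0.105, 0.265]), (225, [0.499, 0.102, 0.264])]
119 [(220, [0.488, 0.103, 0.259]), (225, [0.497, 0.099, 0.259]), (230, [0.524, 0.127, 0.243])]
122 [(225, [0.499, 0.104, 0.25]), (230, [0.521, 0.123, 0.239])]
125 [(220, [0.485, 0.1, 0.248]), (225, [0.496, 0.098, 0.247]), (230, [0.507, 0.098, 0.244])]
128 [(220, [0.486, 0.102, 0.241]), (225, [0.495, 0.098, 0.241]), (230, [0.504, 0.094, 0.239])]
131 [(220, [0.485, 0.102, 0.235]), (230, [0.503, 0.093, 0.234])]
134 [(220, [0.483, 0.099, 0.23]), (225, [0.497, 0.104, 0.225]), (230, [0.503, 0.094, 0.227])]
137 [(220, [0.484, 0.101, 0.223]), (225, [0.492, 0.096, 0.222]), (230, [0.502, 0.092, 0.221])]
140 [(220, [0.484, 0.104, 0.215]), (225, [0.5, 0.112,
[... 283 characters left out ...]
.113, 0.18]), (230, [0.511, 0.114, 0.176])]
155 [(220, [0.506, 0.151, 0.155]), (225, [0.501, 0.118, 0.17]), (230, [0.525, 0.141, 0.154])]
158 [(220, [0.504, 0.149, 0.149]), (225, [0.511, 0.139, 0.151]), (230, [0.523, 0.138, 0.148])]
161 [(220, [0.502, 0.147, 0.143]), (225, [0.511, 0.139, 0.144]), (230, [0.523, 0.138, 0.141])]
164 [(220, [0.502, 0.148, 0.135]), (225, [0.511, 0.141, 0.135]), (230, [0.522, 0.138, 0.134])]
167 [(220, [0.501, 0.147, 0.128]), (225, [0.511, 0.141, 0.128]), (230, [0.522, 0.139, 0.126])]
170 [(220, [0.501, 0.149, 0.12]), (225, [0.51, 0.141, 0.121]), (230, [0.522, 0.14, 0.117])]
173 [(220, [0.5, 0.148, 0.113]), (225, [0.51, 0.143, 0.112]), (230, [0.521, 0.139, 0.11])]
```

View pics/c3.png

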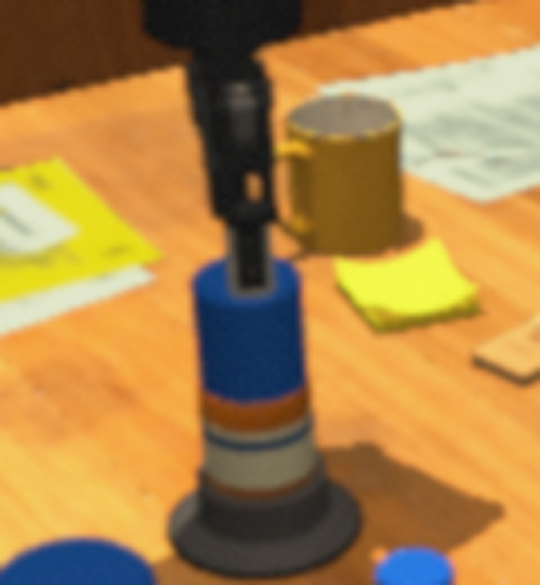

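The crop shows the near fingertip at about (225,154) in the full picture, z ≈ 0.172, just below the cover's top edge in the image but actually above it. This confirms the ~43 mm offset (57 mm when open), so I'll go 50 mm lower, which still leaves the body clear above the cover.

>>> move_arm([
  {"ax": 0,"ay": 0,"az": 0,"tx": 0,"ty": 0,"tz": 0.015,"claw": 1},
  {"ax": 0,"ay": 0,"az": 0,"tx": 0,"ty": 0,"tz": 0.025,"claw": 1},
  {"ax": 0,"ay": 0,"az": 0,"tx": 0,"ty": 0,"tz": 0.025,"claw": 1},
])

```text
t: 2.15
tool_pos: [0.5237, 0.1619, 0.0923]
tool_rot: [0.198, 0.98, -0.0, -0.001]
ft_force: [-0.8, -0.6, -1.0]
finger_gap: 1.0
grip_force: 0.0
```

>>> move_arm([
  {"ax": 0,"ay": 0,"az": 0,"tx": 0,"ty": 0,"tz": 0.015,"claw": 1},
  {"ax": 0,"ay": 0,"az": 0,"tx": 0,"ty": 0,"tz": 0.025,"claw": 1},
  {"ax": 0,"ay": 0,"az": 0,"tx": 0,"ty": 0,"tz": 0.025,"claw": 1},
  {"ax": 0,"ay": 0,"az": 0,"tx": 0,"ty": 0,"tz": 0.025,"claw": 1},
])

```text
t: 2.48
tool_pos: [0.5242, 0.1617, 0.0682]
tool_rot: [0.199, 0.98, -0.0, -0.0]
ft_force: [0.9, 0.8, 0.2]
finger_gap: 1.002
grip_force: 0.0
```

```bash
python3 see.py 4; python3 - <<'E'
from h import *
D=np.load("pics/scene4.npy")
for v in range(128,196,3):
  print(v,[ (u,at_d("scene",u,v,D[v,u]).round(3).tolist()) for u in(222,225,228) if 0<D[v,u]<1.0])
E
```

```text
2.4833 [ 0.232  0.432  1.651 -0.     1.059 -0.939] [0.5242 0.1617 0.0682] [0.94 0.83 0.24] 1.0015379144473626 0.0
[[-9.212e-01  3.892e-01 -5.000e-04]
 [ 3.892e-01  9.212e-01 -1.000e-04]
 [ 4.000e-04 -3.000e-04 -1.000e+00]]
128 [(222, [0.505, 0.13, 0.227]), (225, [0.512, 0.129, 0.226]), (228, [0.517, 0.126, 0.226])]
131 [(222, [0.502, 0.125, 0.223]), (225, [0.507, 0.122, 0.222]), (228, [0.515, 0.124, 0.22])]
134 [(222, [0.492, 0.107, 0.225]), (225, [0.496, 0.101, 0.226]), (228, [0.502, 0.101, 0.224])]
137 [(222, [0.49, 0.104, 0.22]), (225, [0.495, 0.102, 0.219]), (228, [0.502, 0.101, 0.218])]
140 [(222, [0.489, 0.104, 0.213]), (225, [0.495, 0.101, 0.213]), (228, [0.5, 0.098, 0.213])]
143 [(222, [0.488, 0.103, 0.208]), (225, [0.499, 0.11, 0.202]), (228, [0.501, 0.102, 0.204])]
146 [(222, [0.486, 0.101, 0.202]), (225, [0.494, 0.101, 0.2]), (228, [0.498, 0.097, 0.2])]
149 [(222, [0.485, 0.1, 0.196]), (225, [0.492, 0.098, 0.195]), (228, [0.498, 0.098, 0.193])]
152 [(222, [0.486, 0.102, 0.188]), (225, [0.522, 0.157, 0.156]), (228, [0.527, 0.152, 0.156])]
155 [(222, [0.485, 0.101, 0.182]), 
[... 551 characters left out ...]
, 0.124]), (228, [0.505, 0.119, 0.124])]
176 [(222, [0.504, 0.146, 0.105]), (225, [0.509, 0.141, 0.106]), (228, [0.516, 0.14, 0.103])]
179 [(222, [0.502, 0.145, 0.098]), (225, [0.509, 0.144, 0.096]), (228, [0.516, 0.141, 0.095])]
182 [(222, [0.502, 0.144, 0.09]), (225, [0.508, 0.142, 0.089]), (228, [0.515, 0.14, 0.088])]
185 [(222, [0.502, 0.146, 0.081]), (225, [0.506, 0.14, 0.083]), (228, [0.513, 0.138, 0.081])]
188 [(222, [0.501, 0.146, 0.074]), (225, [0.506, 0.141, 0.074]), (228, [0.512, 0.137, 0.074])]
191 [(222, [0.501, 0.147, 0.065]), (225, [0.506, 0.141, 0.066]), (228, [0.513, 0.14, 0.064])]
194 [(222, [0.499, 0.145, 0.058]), (225, [0.506, 0.142, 0.057]), (228, [0.513, 0.141, 0.056])]
```

The tips are at z ≈ 0.125, beside the cover. Closing.

>>> move_arm([
  {"ax": 0,"ay": 0,"az": 0,"tx": 0,"ty": 0,"tz": 0,"claw": 0},
  {"ax": 0,"ay": 0,"az": 0,"tx": 0,"ty": 0,"tz": 0,"claw": 0},
  {"ax": 0,"ay": 0,"az": 0,"tx": 0,"ty": 0,"tz": 0,"claw": 0},
  {"ax": 0,"ay": 0,"az": 0,"tx": 0,"ty": 0,"tz": 0,"claw": 0},
  {"ax": 0,"ay": 0,"az": 0,"tx": 0,"ty": 0,"tz": 0,"claw": 0},
])

```text
t: 3.0
tool_pos: [0.5252, 0.1626, 0.0691]
tool_rot: [0.199, 0.98, 0.001, 0.001]
ft_force: [2.6, 6.4, 4.3]
finger_gap: 0.654
grip_force: 63.7
```

>>> move_arm([
  {"ax": 0,"ay": 0,"az": 0,"tx": 0,"ty": 0,"tz": 0,"claw": 0},
  {"ax": 0,"ay": 0,"az": 0,"tx": 0,"ty": 0,"tz": 0,"claw": 0},
])

```text
t: 3.17
tool_pos: [0.5252, 0.1626, 0.0691]
tool_rot: [0.199, 0.98, 0.001, 0.001]
ft_force: [3.2, 6.6, 3.5]
finger_gap: 0.652
grip_force: 63.7
```

>>> move_arm([
  {"ax": 0,"ay": 0,"az": 0,"tx": 0,"ty": 0.0015,"tz": 0,"claw": 0},
  {"ax": 0,"ay": 0,"az": 0,"tx": 0,"ty": 0.0015,"tz": -0.003,"claw": 0},
  {"ax": 0,"ay": 0,"az": 0,"tx": 0,"ty": 0.0015,"tz": -0.006,"claw": 0},
  {"ax": 0,"ay": 0,"az": 0,"tx": 0,"ty": 0.0015,"tz": -0.01,"claw": 0},
  {"ax": 0,"ay": 0,"az": 0,"tx": 0,"ty": 0.0015,"tz": -0.015,"claw": 0},
])

```text
t: 3.58
tool_pos: [0.5248, 0.163, 0.0835]
tool_rot: [0.199, 0.98, -0.0, -0.0]
ft_force: [0.2, 0.3, 0.1]
finger_gap: 0.655
grip_force: 67.3
```

>>> move_arm([
  {"ax": 0,"ay": 0,"az": 0,"tx": 0,"ty": 0,"tz": -0.015,"claw": 0},
  {"ax": 0,"ay": 0,"az": 0,"tx": 0,"ty": 0,"tz": -0.03,"claw": 0},
  {"ax": 0,"ay": 0,"az": 0,"tx": 0,"ty": 0,"tz": -0.045,"claw": 0},
  {"ax": 0,"ay": 0,"az": 0,"tx": 0,"ty": 0,"tz": -0.06,"claw": 0},
  {"ax": 0,"ay": 0,"az": 0,"tx": 0,"ty": 0,"tz": -0.06,"claw": 0},
])

```text
t: 4.0
tool_pos: [0.5261, 0.1633, 0.1466]
tool_rot: [0.199, 0.98, 0.001, 0.002]
ft_force: [1.1, 0.5, -0.6]
finger_gap: 0.652
grip_force: 67.3
```

```bash
python3 see.py 5
```

```text
4.0 [ 0.234  0.34   1.579 -0.     1.217 -0.936] [0.5261 0.1633 0.1466] [ 1.07  0.5  -0.55] 0.6523728787579777 67.26295039057732
[[-0.9211  0.3893  0.005 ]
 [ 0.3893  0.9211  0.0011]
 [-0.0042  0.0029 -1.    ]]
```

View pics/v5.png

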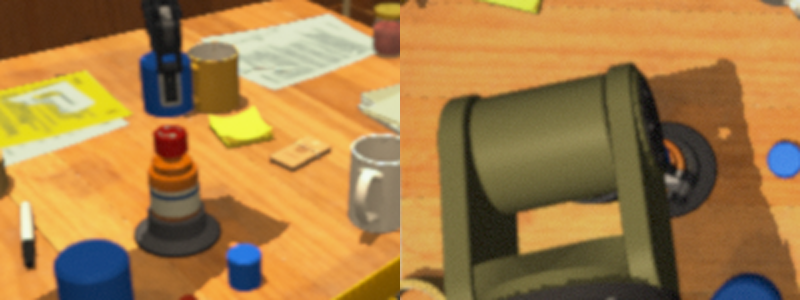

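The cover is off and held, at about (223,132) in the full scene picture. The red cap is exposed on the neck at about (226,161). I'll carry the cover 14 cm left and lower it.

>>> move_arm([
  {"ax": 0,"ay": 0,"az": 0,"tx": 0.012,"ty": 0.028,"tz": 0,"claw": 0},
  {"ax": 0,"ay": 0,"az": 0,"tx": 0.026,"ty": 0.062,"tz": 0,"claw": 0},
  {"ax": 0,"ay": 0,"az": 0,"tx": 0.04,"ty": 0.095,"tz": 0,"claw": 0},
  {"ax": 0,"ay": 0,"az": 0,"tx": 0.0545,"ty": 0.129,"tz": 0,"claw": 0},
  {"ax": 0,"ay": 0,"az": 0,"tx": 0.0545,"ty": 0.129,"tz": 0.02,"claw": 0},
])

```text
t: 4.52
tool_pos: [0.5251, 0.3088, 0.1248]
tool_rot: [0.197, 0.98, 0.002, 0.002]
ft_force: [0.3, -0.2, -0.8]
finger_gap: 0.649
grip_force: 67.3
```

>>> move_arm([
  {"ax": 0,"ay": 0,"az": 0,"tx": 0,"ty": 0,"tz": 0.03,"claw": 0},
  {"ax": 0,"ay": 0,"az": 0,"tx": 0,"ty": 0,"tz": 0.06,"claw": 0},
  {"ax": 0,"ay": 0,"az": 0,"tx": 0,"ty": 0,"tz": 0.09,"claw": 0},
  {"ax": 0,"ay": 0,"az": 0,"tx": 0,"ty": 0,"tz": 0.11,"claw": 0},
  {"ax": 0,"ay": 0,"az": 0,"tx": 0,"ty": 0,"tz": 0.11,"claw": 0},
])

```text
t: 4.93
tool_pos: [0.522, 0.3016, 0.0075]
tool_rot: [0.199, 0.98, -0.003, -0.003]
ft_force: [-0.2, -1.0, -1.4]
finger_gap: 0.651
grip_force: 67.2
```

```bash
python3 see.py 6; python3 - <<'E'
from h import *
p=cv2.imread("pics/scene6.png");D=np.load("pics/scene6.npy")
h=cv2.cvtColor(p,cv2.COLOR_BGR2HSV); m=(h[...,0]>100)&(h[...,0]<125)&(h[...,1]>150)&(h[...,2]>60)
b=np.zeros_like(m);b[100:205,130:205]=1;P=cloud("scene",m&b,D)
print(P.shape,np.percentile(P,[1,3,50,97,99],axis=0).round(4))
m=((h[...,0]>172)|(h[...,0]<6))&(h[...,1]>150)&(h[...,2]>60)
b[:]=0;b[145:180,210:245]=1;P=cloud("scene",m&b,D)
print(P.shape,np.percentile(P,[1,3,50,97,99],axis=0).round(4))
T=P[P[:,2]>np.percentile(P[:,2],95)-.004];print(len(T),T.mean(0),T.min(0),T.max(0))
E
```

```text
4.9333 [ 0.463  0.626  1.511 -0.     1.014 -0.708] [0.522  0.3016 0.0075] [-0.25 -1.01 -1.42] 0.6509437139900225 67.22875697538257
[[-0.9211  0.3893 -0.0078]
 [ 0.3893  0.9211 -0.004 ]
 [ 0.0057 -0.0067 -1.    ]]
(151, 3) [[0.4867 0.2462 0.0395]
 [0.4875 0.2494 0.0402]
 [0.4979 0.2895 0.0784]
 [0.5262 0.3102 0.1198]
 [0.5346 0.3136 0.1228]]
(188, 3) [[0.504  0.1451 0.1204]
 [0.5046 0.1461 0.1218]
 [0.5178 0.1515 0.1382]
 [0.5343 0.1723 0.1452]
 [0.5362 0.1749 0.1458]]
73 [0.52079354 0.15932238 0.14398014] [0.50422248 0.14465302 0.14144611] [0.53721783 0.17551579 0.14688727]
```

View pics/v6.png

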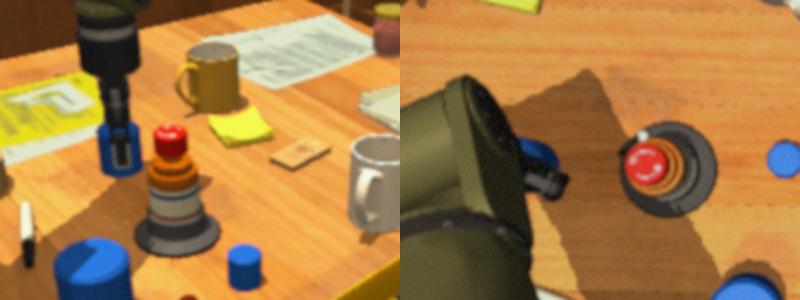

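The top view clearly shows the red cap with its white arrows at about (184,223). The cover is hanging over free desk at about (200,164) in the scene view. I'll lower it gently, and measure the cap's centre from these pictures.

>>> move_arm([
  {"ax": 0,"ay": 0,"az": 0,"tx": 0,"ty": 0,"tz": 0.01,"claw": 0},
  {"ax": 0,"ay": 0,"az": 0,"tx": 0,"ty": 0,"tz": 0.02,"claw": 0},
  {"ax": 0,"ay": 0,"az": 0,"tx": 0,"ty": 0,"tz": 0.025,"claw": 0},
  {"ax": 0,"ay": 0,"az": 0,"tx": 0,"ty": 0,"tz": 0.03,"claw": 0},
  {"ax": 0,"ay": 0,"az": 0,"tx": 0,"ty": 0,"tz": 0.03,"claw": 0},
])

```text
t: 5.45
tool_pos: [0.5245, 0.3029, -0.018]
tool_rot: [0.199, 0.98, -0.0, -0.0]
ft_force: [0.6, -0.7, -0.9]
finger_gap: 0.651
grip_force: 67.2
```

```bash
python3 - <<'E'
from h import *
p=cv2.imread("pics/top6.png");D=np.load("pics/top6.npy")
h=cv2.cvtColor(p,cv2.COLOR_BGR2HSV);H=h[...,0]
m=((H>170)|(H<6))&(h[...,1]>150)&(h[...,2]>60)
b=np.zeros_like(m);b[205:245,165:205]=1;P=cloud("top",m&b,D)
T=P[np.abs(P[:,2]-.142)<.008];print(len(T),T.mean(0),T.min(0),T.max(0),cv2.minEnclosingCircle(T[:,:2].astype(np.float32)))
E
```

```text
250 [0.52561358 0.16343733 0.14088062] [0.50769415 0.14389145 0.13504393] [0.54413881 0.18354767 0.14417407] ((0.5260541439056396, 0.16396430134773254), 0.020179366692900658)
```

>>> move_arm([
  {"ax": 0,"ay": 0,"az": 0,"tx": 0,"ty": 0,"tz": 0.003,"claw": 0},
  {"ax": 0,"ay": 0,"az": 0,"tx": 0,"ty": 0,"tz": 0.005,"claw": 0},
  {"ax": 0,"ay": 0,"az": 0,"tx": 0,"ty": 0,"tz": 0.005,"claw": 0},
])

```text
t: 5.7
tool_pos: [0.5248, 0.3031, -0.0222]
tool_rot: [0.199, 0.98, -0.0, -0.0]
ft_force: [0.3, -0.9, -1.0]
finger_gap: 0.651
grip_force: 67.2
```

>>> move_arm([
  {"ax": 0,"ay": 0,"az": 0,"tx": 0,"ty": 0,"tz": 0.002,"claw": 0},
  {"ax": 0,"ay": 0,"az": 0,"tx": 0,"ty": 0,"tz": 0.002,"claw": 0},
])

```text
t: 5.87
tool_pos: [0.5248, 0.3031, -0.0242]
tool_rot: [0.199, 0.98, -0.0, -0.0]
ft_force: [-0.4, -0.4, -0.4]
finger_gap: 0.653
grip_force: 67.2
```

>>> move_arm([
  {"ax": 0,"ay": 0,"az": 0,"tx": 0,"ty": 0,"tz": 0.0015,"claw": 0},
  {"ax": 0,"ay": 0,"az": 0,"tx": 0,"ty": 0,"tz": 0.0015,"claw": 0},
])

```text
t: 6.03
tool_pos: [0.5251, 0.3032, -0.0248]
tool_rot: [0.199, 0.98, 0.0, 0.0]
ft_force: [-2.4, -1.3, 7.0]
finger_gap: 0.655
grip_force: 67.8
```

>>> move_arm([
  {"ax": 0,"ay": 0,"az": 0,"tx": 0,"ty": 0,"tz": 0.001,"claw": 0},
  {"ax": 0,"ay": 0,"az": 0,"tx": 0,"ty": 0,"tz": 0.001,"claw": 0},
])

```text
t: 6.2
tool_pos: [0.5251, 0.3032, -0.0249]
tool_rot: [0.199, 0.98, 0.0, 0.0]
ft_force: [-8.1, -5.0, 17.0]
finger_gap: 0.652
grip_force: 68.8
```

Contact at the expected height. I'll ease off, release and rise.

>>> move_arm([
  {"ax": 0,"ay": 0,"az": 0,"tx": 0,"ty": 0,"tz": -0.0015,"claw": 0},
  {"ax": 0,"ay": 0,"az": 0,"tx": 0,"ty": 0,"tz": -0.0015,"claw": 1},
  {"ax": 0,"ay": 0,"az": 0,"tx": 0,"ty": 0,"tz": -0.0015,"claw": 1},
  {"ax": 0,"ay": 0,"az": 0,"tx": 0,"ty": 0,"tz": -0.0015,"claw": 1},
  {"ax": 0,"ay": 0,"az": 0,"tx": 0,"ty": 0,"tz": -0.0015,"claw": 1},
])

```text
t: 6.62
tool_pos: [0.5248, 0.3031, -0.0252]
tool_rot: [0.199, 0.98, -0.0, -0.0]
ft_force: [0.3, 1.0, 0.4]
finger_gap: 1.0
grip_force: 0.0
```

>>> move_arm([
  {"ax": 0,"ay": 0,"az": 0,"tx": 0,"ty": 0,"tz": -0.01,"claw": 1},
  {"ax": 0,"ay": 0,"az": 0,"tx": 0,"ty": 0,"tz": -0.035,"claw": 1},
  {"ax": 0,"ay": 0,"az": 0,"tx": 0,"ty": 0,"tz": -0.07,"claw": 1},
  {"ax": 0,"ay": 0,"az": 0,"tx": 0,"ty": 0,"tz": -0.105,"claw": 1},
  {"ax": 0,"ay": 0,"az": 0,"tx": 0,"ty": 0,"tz": -0.14,"claw": 1},
])

```text
t: 7.03
tool_pos: [0.5246, 0.303, 0.1173]
tool_rot: [0.199, 0.98, 0.0, 0.0]
ft_force: [0.1, -0.5, -0.1]
finger_gap: 1.001
grip_force: 0.0
```

>>> move_arm([
  {"ax": 0,"ay": 0,"az": 0,"tx": -0.013,"ty": -0.03,"tz": -0.01,"claw": 1},
  {"ax": 0,"ay": 0,"az": 0,"tx": -0.027,"ty": -0.063,"tz": -0.01,"claw": 1},
  {"ax": 0,"ay": 0,"az": 0,"tx": -0.041,"ty": -0.096,"tz": -0.01,"claw": 1},
  {"ax": 0,"ay": 0,"az": 0,"tx": -0.0553,"ty": -0.1284,"tz": -0.01,"claw": 1},
  {"ax": 0,"ay": 0,"az": 0,"tx": -0.0553,"ty": -0.1284,"tz": -0.01,"claw": 1},
])

```text
t: 7.45
tool_pos: [0.526, 0.1586, 0.1259]
tool_rot: [0.2, 0.98, -0.0, 0.0]
ft_force: [-0.5, -0.9, 0.3]
finger_gap: 0.993
grip_force: 0.0
```

```bash
python3 see.py 7;python3 - <<'E'
from h import *
p=cv2.imread("pics/scene7.png");D=np.load("pics/scene7.npy")
h=cv2.cvtColor(p,cv2.COLOR_BGR2HSV); m=(h[...,0]>100)&(h[...,0]<125)&(h[...,1]>150)&(h[...,2]>60)
b=np.zeros_like(m);b[100:225,150:207]=1;P=cloud("scene",m&b,D)
print(P.shape,np.percentile(P,[1,3,50,97,99],axis=0).round(4))
E
```

```text
7.45 [ 2.270e-01  3.620e-01  1.601e+00 -1.000e-03  1.178e+00 -9.400e-01] [0.526  0.1586 0.1259] [-0.48 -0.93  0.27] 0.9934544293684042 0.0
[[-9.197e-01  3.926e-01  6.000e-04]
 [ 3.926e-01  9.197e-01 -8.000e-04]
 [-9.000e-04 -5.000e-04 -1.000e+00]]
(771, 3) [[0.3427 0.0413 0.0092]
 [0.3475 0.0448 0.0136]
 [0.4002 0.0918 0.0819]
 [0.5286 0.3112 0.0849]
 [0.5349 0.3171 0.0855]]
```

View pics/v7.png

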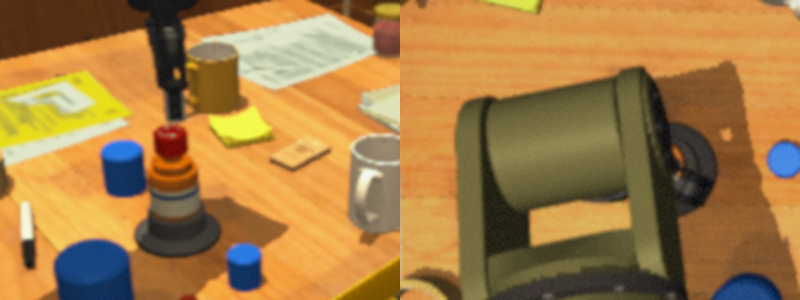

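The cover stands upright on its rim at about (202,174), and the open gripper is above the red cap at about (226,160). Now down onto the cap.

>>> move_arm([
  {"ax": 0,"ay": 0,"az": 0,"tx": 0,"ty": 0,"tz": 0,"claw": 1},
  {"ax": 0,"ay": 0,"az": 0,"tx": 0,"ty": 0,"tz": 0.02,"claw": 1},
  {"ax": 0,"ay": 0,"az": 0,"tx": 0,"ty": 0,"tz": 0.04,"claw": 1},
  {"ax": 0,"ay": 0,"az": 0,"tx": 0,"ty": 0,"tz": 0.05,"claw": 1},
  {"ax": 0,"ay": 0,"az": 0,"tx": 0,"ty": 0,"tz": 0.05,"claw": 1},
])

```text
t: 7.97
tool_pos: [0.5246, 0.164, 0.0729]
tool_rot: [0.198, 0.98, -0.001, -0.002]
ft_force: [-0.3, -0.7, -0.3]
finger_gap: 0.998
grip_force: 0.0
```

>>> move_arm([
  {"ax": 0,"ay": 0,"az": 0,"tx": 0,"ty": 0,"tz": 0,"claw": 0.6},
  {"ax": 0,"ay": 0,"az": 0,"tx": 0,"ty": 0,"tz": 0,"claw": 0.6},
  {"ax": 0,"ay": 0,"az": 0,"tx": 0,"ty": 0,"tz": 0,"claw": 0.6},
])

```text
t: 8.22
tool_pos: [0.5264, 0.1636, 0.0761]
tool_rot: [0.198, 0.98, 0.0, 0.001]
ft_force: [0.5, -0.5, 0.3]
finger_gap: 0.613
grip_force: 0.0
```

```bash
python3 see.py 8;python3 - <<'E'
from h import *
D=np.load("pics/scene8.npy")
for v in range(150,180,2):
  print(v,[ (u,at_d("scene",u,v,D[v,u]).round(3).tolist()) for u in(222,225,228) if 0<D[v,u]<1.0])
E
```

```text
8.2167 [ 0.235  0.425  1.64   0.     1.075 -0.936] [0.5264 0.1636 0.0761] [ 0.49 -0.52  0.29] 0.6133869534773327 0.0
[[-9.212e-01  3.890e-01  1.600e-03]
 [ 3.890e-01  9.212e-01  4.000e-04]
 [-1.300e-03  1.000e-03 -1.000e+00]]
150 [(222, [0.492, 0.114, 0.186]), (225, [0.539, 0.19, 0.143]), (228, [0.545, 0.186, 0.143])]
152 [(222, [0.492, 0.115, 0.181]), (225, [0.501, 0.118, 0.177]), (228, [0.509, 0.118, 0.175])]
154 [(222, [0.492, 0.114, 0.177]), (225, [0.499, 0.114, 0.175]), (228, [0.505, 0.112, 0.174])]
156 [(222, [0.493, 0.118, 0.17]), (225, [0.499, 0.115, 0.17]), (228, [0.504, 0.111, 0.17])]
158 [(222, [0.503, 0.138, 0.154]), (225, [0.506, 0.13, 0.157]), (228, [0.513, 0.128, 0.155])]
160 [(222, [0.504, 0.14, 0.148]), (225, [0.506, 0.129, 0.152]), (228, [0.512, 0.127, 0.151])]
162 [(222, [0.503, 0.139, 0.144]), (225, [0.505, 0.128, 0.148]), (228, [0.512, 0.128, 0.146])]
164 [(222, [0.502, 0.138, 0.14]), (225, [0.505, 0.13, 0.142]), (228, [0.511, 0.127, 0.142])]
166 [(222, [0.503, 0.14, 0.134]), (225, [0.506, 0.133, 0.135]), (228, [0.513, 0.13, 0.135])]
168 [(222, [0.503, 0.141, 0.128]), (225, [0.505, 0.131, 0.131]), (228, [0.512, 0.131, 0.129])]
170 [(222, [0.512, 0.159, 0.112]), (225, [0.507, 0.136, 0.123]), (228, [0.514, 0.134, 0.123])]
172 [(222, [0.509, 0.154, 0.11]), (225, [0.515, 0.151, 0.11]), (228, [0.52, 0.147, 0.109])]
174 [(222, [0.507, 0.152, 0.106]), (225, [0.511, 0.144, 0.109]), (228, [0.519, 0.145, 0.106])]
176 [(222, [0.505, 0.149, 0.103]), (225, [0.511, 0.146, 0.102]), (228, [0.518, 0.144, 0.101])]
178 [(222, [0.506, 0.152, 0.096]), (225, [0.51, 0.143, 0.099]), (228, [0.516, 0.142, 0.097])]
```

>>> move_arm([
  {"ax": 0,"ay": 0,"az": 0,"tx": 0,"ty": 0,"tz": 0,"claw": 0},
  {"ax": 0,"ay": 0,"az": 0,"tx": 0,"ty": 0,"tz": 0,"claw": 0},
  {"ax": 0,"ay": 0,"az": 0,"tx": 0,"ty": 0,"tz": 0,"claw": 0},
  {"ax": 0,"ay": 0,"az": 0,"tx": 0,"ty": 0,"tz": 0,"claw": 0},
  {"ax": 0,"ay": 0,"az": 0,"tx": 0,"ty": 0,"tz": 0,"claw": 0},
])

```text
t: 8.73
tool_pos: [0.526, 0.1633, 0.0752]
tool_rot: [0.199, 0.98, 0.0, 0.0]
ft_force: [-0.5, 0.5, 3.4]
finger_gap: 0.449
grip_force: 59.7
```

>>> move_arm([
  {"ax": 0,"ay": 0,"az": 0,"tx": 0,"ty": 0,"tz": 0,"claw": 0},
  {"ax": 0,"ay": 0,"az": 0,"tx": 0,"ty": 0,"tz": 0,"claw": 0},
])

```text
t: 8.9
tool_pos: [0.526, 0.1633, 0.0751]
tool_rot: [0.199, 0.98, 0.0, 0.0]
ft_force: [0.2, 0.3, 1.6]
finger_gap: 0.449
grip_force: 59.7
```

Well-centred grip. Pressing down.

>>> move_arm([
  {"ax": 0,"ay": 0,"az": 0,"tx": 0,"ty": 0,"tz": 0.003,"claw": 0},
  {"ax": 0,"ay": 0,"az": 0,"tx": 0,"ty": 0,"tz": 0.006,"claw": 0},
  {"ax": 0,"ay": 0,"az": 0,"tx": 0,"ty": 0,"tz": 0.007,"claw": 0},
  {"ax": 0,"ay": 0,"az": 0,"tx": 0,"ty": 0,"tz": 0.007,"claw": 0},
])

```text
t: 9.23
tool_pos: [0.5262, 0.1634, 0.0688]
tool_rot: [0.199, 0.98, 0.0, 0.0]
ft_force: [-2.5, -0.7, 14.1]
finger_gap: 0.449
grip_force: 60.6
```

>>> move_arm([
  {"ax": 0,"ay": 0,"az": 0,"tx": 0,"ty": 0,"tz": 0,"claw": 0},
])

```text
t: 9.32
tool_pos: [0.5262, 0.1634, 0.0688]
tool_rot: [0.199, 0.98, 0.0, 0.001]
ft_force: [-3.4, -0.7, 14.0]
finger_gap: 0.445
grip_force: 60.6
```

Pressed about 6.3 mm, inside the 5–7 mm window. Now turning anticlockwise (negative az, since tool z points down).

>>> move_arm([
  {"ax": 0,"ay": 0,"az": -5,"tx": 0,"ty": 0,"tz": 0,"claw": 0},
  {"ax": 0,"ay": 0,"az": -11,"tx": 0,"ty": 0,"tz": 0,"claw": 0},
  {"ax": 0,"ay": 0,"az": -17,"tx": 0,"ty": 0,"tz": 0,"claw": 0},
  {"ax": 0,"ay": 0,"az": -23,"tx": 0,"ty": 0,"tz": 0,"claw": 0},
  {"ax": 0,"ay": 0,"az": -28,"tx": 0,"ty": 0,"tz": 0,"claw": 0},
])

```text
t: 9.73
tool_pos: [0.5265, 0.1635, 0.0688]
tool_rot: [-0.047, 0.999, 0.0, 0.001]
ft_force: [-0.7, -0.4, 12.2]
finger_gap: 0.447
grip_force: 60.4
```

```bash
python3 see.py; python3 -c "
from h import *;print(manip.get_obs()['moment'])"
```

```text
9.7333 [ 0.235  0.435  1.645  0.     1.059 -1.431] [0.5265 0.1635 0.0688] [-0.68 -0.42 12.16] 0.44674638598889593 60.38618917576969
[[-9.955e-01 -9.430e-02  1.800e-03]
 [-9.430e-02  9.955e-01  5.000e-04]
 [-1.900e-03  3.000e-04 -1.000e+00]]
[0.05273057 0.12711924 0.02123998]
```

It has turned 28° anticlockwise with no resisting moment. Another 27°.

>>> move_arm([
  {"ax": 0,"ay": 0,"az": -6,"tx": 0,"ty": 0,"tz": 0,"claw": 0},
  {"ax": 0,"ay": 0,"az": -13,"tx": 0,"ty": 0,"tz": 0,"claw": 0},
  {"ax": 0,"ay": 0,"az": -20,"tx": 0,"ty": 0,"tz": 0,"claw": 0},
  {"ax": 0,"ay": 0,"az": -27,"tx": 0,"ty": 0,"tz": 0,"claw": 0},
  {"ax": 0,"ay": 0,"az": -27,"tx": 0,"ty": 0,"tz": 0,"claw": 0},
])

```text
t: 10.15
tool_pos: [0.5264, 0.1638, 0.0688]
tool_rot: [-0.28, 0.96, 0.0, 0.001]
ft_force: [-1.2, 3.2, 11.3]
finger_gap: 0.447
grip_force: 60.4
```

```bash
python3 see.py 9; python3 -c "
from h import *;print(manip.get_obs()['moment'])
p=cv2.imread('pics/scene9.png')[130:200,190:260];cv2.imwrite('pics/c9.png',cv2.resize(p,None,fx=7,fy=7,interpolation=2))"
```

```text
10.15 [ 2.350e-01  4.350e-01  1.645e+00  1.000e-03  1.059e+00 -1.905e+00] [0.5264 0.1638 0.0688] [-1.15  3.23 11.29] 0.44680911542873186 60.361013961955905
[[-8.427e-01 -5.384e-01  1.700e-03]
 [-5.384e-01  8.427e-01  9.000e-04]
 [-2.000e-03 -1.000e-04 -1.000e+00]]
[0.40464642 0.28085748 0.01294342]
```

>>> move_arm([
  {"ax": 0,"ay": 0,"az": 0,"tx": 0,"ty": 0,"tz": -0.003,"claw": 0},
  {"ax": 0,"ay": 0,"az": 0,"tx": 0,"ty": 0,"tz": -0.006,"claw": 0},
  {"ax": 0,"ay": 0,"az": 0,"tx": 0,"ty": 0,"tz": -0.009,"claw": 0},
  {"ax": 0,"ay": 0,"az": 0,"tx": 0,"ty": 0,"tz": -0.01,"claw": 0},
])

```text
t: 10.58
tool_pos: [0.5256, 0.1635, 0.0779]
tool_rot: [-0.276, 0.961, 0.0, -0.0]
ft_force: [1.3, 3.9, -1.7]
finger_gap: 0.452
grip_force: 60.3
```

The cap came free, with no pull of note. I'll raise it to 5 cm above its seat.

>>> move_arm([
  {"ax": 0,"ay": 0,"az": 0,"tx": 0,"ty": 0,"tz": -0.012,"claw": 0},
  {"ax": 0,"ay": 0,"az": 0,"tx": 0,"ty": 0,"tz": -0.026,"claw": 0},
  {"ax": 0,"ay": 0,"az": 0,"tx": 0,"ty": 0,"tz": -0.04,"claw": 0},
  {"ax": 0,"ay": 0,"az": 0,"tx": 0,"ty": 0,"tz": -0.047,"claw": 0},
  {"ax": 0,"ay": 0,"az": 0,"tx": 0,"ty": 0,"tz": -0.047,"claw": 0},
])

```text
t: 11.0
tool_pos: [0.5263, 0.1632, 0.1261]
tool_rot: [-0.276, 0.961, -0.0, 0.001]
ft_force: [0.8, -0.1, -0.3]
finger_gap: 0.445
grip_force: 61.3
```

>>> move_arm([
  {"ax": 0,"ay": 0,"az": 0,"tx": 0,"ty": 0,"tz": 0,"claw": 0},
  {"ax": 0,"ay": 0,"az": 0,"tx": 0,"ty": 0,"tz": 0,"claw": 0},
  {"ax": 0,"ay": 0,"az": 0,"tx": 0,"ty": 0,"tz": 0,"claw": 0},
  {"ax": 0,"ay": 0,"az": 0,"tx": 0,"ty": 0,"tz": 0,"claw": 0},
])

```text
t: 11.33
tool_pos: [0.5255, 0.1632, 0.1243]
tool_rot: [-0.276, 0.961, -0.0, -0.001]
ft_force: [-0.5, 0.5, -0.9]
finger_gap: 0.447
grip_force: 61.3
```

```bash
python3 see.py 10; python3 - <<'E'
from h import *
p=cv2.imread("pics/scene10.png");D=np.load("pics/scene10.npy")
h=cv2.cvtColor(p,cv2.COLOR_BGR2HSV);H=h[...,0]
for nm,m,(x0,y0,x1,y1) in(("red",((H>172)|(H<6))&(h[...,1]>150)&(h[...,2]>50),(205,110,250,170)),("blue",(H>100)&(H<125)&(h[...,1]>150)&(h[...,2]>60),(185,150,213,198))):
    b=np.zeros_like(m);b[y0:y1,x0:x1]=1;P=cloud("scene",m&b,D);print(nm,P.shape,np.percentile(P,[2,50,98],axis=0).round(4))
E
```

```text
11.3333 [ 0.235  0.367  1.599 -0.     1.177 -1.896] [0.5255 0.1632 0.1243] [-0.53  0.46 -0.94] 0.44660742218116006 61.300561521202326
[[-8.472e-01 -5.313e-01 -1.100e-03]
 [-5.313e-01  8.472e-01 -3.000e-04]
 [ 1.100e-03  3.000e-04 -1.000e+00]]
red (194, 3) [[0.5031 0.1424 0.1716]
 [0.514  0.1524 0.1876]
 [0.5308 0.1739 0.194 ]]
blue (449, 3) [[0.4962 0.2757 0.0086]
 [0.5151 0.2833 0.046 ]
 [0.5399 0.316  0.0638]]
```

View pics/v10.png

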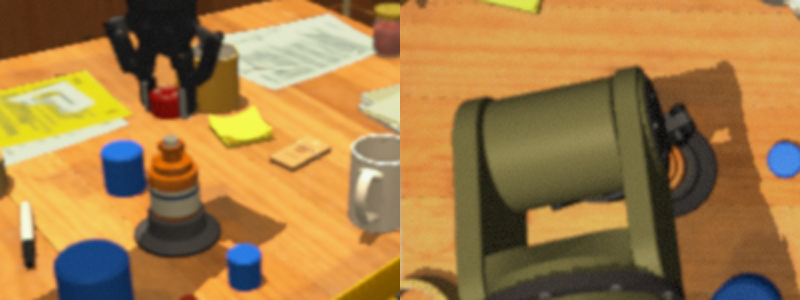

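The picture shows the red cap held level at about (223,140), above the open mouth at about (226,160). Its top is at z ≈ 0.192, 5 cm above where it sat. The blue cover stands on the desk at about (202,174). Handing in.

```bash
python3 -c "
from plant import job;print(job.job_done())"
```

```text
the job is handed in; nothing more can be done
None
```

The job is handed in at about 11.4 s: the blue cover stands on its rim about 14 cm left of the bottle, and the red cap is off and held level about 5 cm above the open mouth; I made no contact with the stamp, ink pad or white mug.

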